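# Get the stapler out from behind the desk tray's front row

### The arm

A 6-joint arm with a two-finger parallel gripper is mounted at the origin on a cart in front of the work surface, level with it; the furniture and walls round the work are solid. World frame = base frame: x ahead of the robot, y to its left, z up, the work surface at z = 0. Lengths are in m, angles in rad, forces in N, time in s.
With the tool pointing down it reaches from about 0.375 to 0.9 m from the base axis. Payload 3.1 kg.
Tool frame: the origin (TCP) lies at the very end of the fingers, on their centre line; the grasp point (between the pads) lies 19 mm behind it; z points along the fingers, y is the line along which they close (so a half turn about z gives the same grasp; the last joint's range is limited). The gripper opens to 87 mm and grips with 3 to 60 N. Pads are 19 mm wide; open, the fingers measure 117 mm over their backs; the gripper's body (75 mm by 190 mm) begins 51 mm behind the grasp point.
Start: joints at [0.984, 0.527, 1.433, -0, 1.181, -0.178], TCP at [0.248, 0.573, 0.223] pointing down, gripper open.
Joint ranges: [-3.08, 3.08], [-0.75, 2.2], [0.22, 2.44], [-1.43, 4.57], [0, 2.65], [-2.85, 2.85]. Speed limits (rad/s): [2.79, 2.79, 3.14, 3.14, 3.14, 3.14].

### API

Orientations are given as a unit quaternion [x, y, z, w].
In Python, from rig import status, viewer, robot gives the robot as it stands.
- The arm moves only by the tool arm_command, never from a script. Its arguments are lists of equal length, an entry for each row: "delta_rot": the turn, a rotation vector about the tool's x, y, z in degrees, a list of three; "delta_pos": the shift along the tool's x, y, z in m, a list of three; "gripper": the closure, from -1 (fully open) to 1 (shut). In form: {"delta_rot": [[rx, ry, rz], ...], "delta_pos": [[dx, dy, dz], ...], "gripper": [gripper, ...]}. A call has 1 to 12 rows; each row is the pose to reach, as a shift and turn from the pose commanded when the call began, along the tool's axes at that moment; what a row does not reach only later rows make up. A row lasts 1/12 s, in which the tool goes at most 41.7 mm and 7.16 degrees, less where a joint would pass 70% of its speed; a pose out of reach is approached as far as the arm can. A call with a gripper value outside its range is refused whole. The fingers move at their own pace and stop on an object; "grip_force" is the grip in N (left out, the last holds). Time passes only in rows, so rows that repeat a pose let the fingers close. It gives the time, the measured TCP pose, the force, the opening and the grip force at its end, in the units of the state.
- status.get_obs(): the state, without advancing time (a new reading comes with each control period).
- viewer.camera(name): name is "scene" or "top"; returns a dict with "pixels" (384x512x3 uint8, blue, green, red), "fx", "fy", "cx", "cy" (pixels), "pose" (4x4, takes a point from camera to world coordinates). Camera axes: x right, y down, z forward; pixel columns grow to the right and rows downward; lengths in m; the calibration is good to about 2 mm. A picture is of the moment at which its call begins. There is no depth.
- robot.hand_in(): hands the job in; it is judged then, once.
The state is a dict: "time": time; "q": joint angles; "joint_velocities": joint speeds; "joint_torque": joint torques, N m; "position": TCP position; "tool_rot": TCP orientation; "ft_force": force on the tool from outside, world axes, zero at the start; "moment": the same for the moment, N m; "grip_width": finger opening in m; "grip_force": force on a finger pad.
Only numpy, scipy, OpenCV 4.12 (cv2) and the standard library are available. Lean on these libraries where they do the work, as an engineer would, in place of code of your own. Each camera call takes 0.05 s, during which the arm holds its last target. There are 200 camera calls.

### The job

The stapler in the wooden desk tray is boxed in behind the ink bottle, the rubber stamp and the clip box. Leaving the stapler where it is, first clear those three onto the cork mat; then lay the stapler on its base on the middle of the blue notebook, along the notebook's long side, either way round. Only then put the three back in the tray, each where it stood at the start, and keep them upright throughout.

Things in the scene. Friction and masses are not known exactly. Their poses are not given: they have to be found in the camera images.
- desk_tray: Low wooden tray 160 (x) x 250 (y) mm, fixed. Origin at its centre at desk level; floor 5 mm above it, lip 6 mm wide, 3 mm above the floor. The stapler lies along the tray's y, about 33 mm behind (+x of) its centre; ink bottle, stamp and clip box stand in a row along y 22 mm in front (-x) of the centre, at y about -78, 0 and 78 mm, in any order.
- side_mat: The cork mat, the side area: 270 (its x) x 110 (its y) mm, fixed. Origin at its centre on the level of the desk; its top is 4 mm above the origin. There is room for the three things in a line along its x axis. Mind the tall cabinet that stands to the right of the desk (x over 0.57 m, y below -0.27 m): from its start the arm must turn in before it reaches out.
- notebook: The blue spiral notebook, closed and fixed, 148 (its x, the long side) x 109 (its y) mm. Origin on the level of the desk; the cover is 11 mm above it and reaches from -73 to 73 mm in x and from -54 to 49 mm in y (so the middle of the cover is at y = -2.5 mm); the spiral binding along the +y edge stands 14 mm high.
- stapler: The dark grey stapler that lies in the tray (not the one far back on the desk), 34 (x) x 145 (its y, the long way) x 47 (z) mm, 0.21 kg. Origin at the centre of its underside, z up. Its base is 34 mm wide and 8 mm high; the upper arm, fixed, is 24 mm wide and lies 24 to 47 mm above the underside: grip the arm across x.
- ink_bottle: The squat dark blue ink bottle with a black round cap, in the tray. Round-cornered body 52 x 52 mm and 36 mm high, cap 36 mm in diameter from 40 to 56 mm, 0.17 kg. Origin at the centre of its underside, z up; the body can be gripped across its y (along the row, at the start) or its x.
- rubber_stamp: The rubber stamp in the tray: a wooden base 22 (its x) x 48 (its y) x 18 mm with a turned black knob, about 24 mm in diameter, up to 65 mm high, 0.06 kg. Origin at the centre of its underside, z up. It can be gripped across x, by the base and knob.
- clip_box: The small clear bluish plastic paper-clip box in the tray, lid shut (fixed): 48 (its x) x 66 (its y) x 22 mm, 0.07 kg. Origin at its underside; the box reaches from -23 to 25 mm in x and -33 to 33 mm in y. Grip it across x.
Mind the look-alikes: they are no part of the job. There is more than one size of the rubber_stamp; the job needs the largest.

How it is judged:
On the way, in this order (a step that is already met when the one before it is completed fails the run):
1. the ink bottle, the stamp and the clip box all stand upright and released on the cork mat, while the stapler still lies in its place in the tray (moved less than 15 mm) (x of ink_bottle in the frame of side_mat between -0.125 and 0.125 m and y of ink_bottle in the frame of side_mat between -0.045 and 0.045 m and z of ink_bottle in the frame of side_mat between -0.001 and 0.01 m and angle between each of ink_bottle, rubber_stamp, clip_box's own z axis and vertical below 0.12 rad and linear speed of each of ink_bottle, rubber_stamp, clip_box below 0.02 m/s and angular speed of each of ink_bottle, rubber_stamp, clip_box below 0.2 rad/s and contact force between each of ink_bottle, rubber_stamp, clip_box and the fingers below 0.1 N and x of rubber_stamp in the frame of side_mat between -0.125 and 0.125 m and y of rubber_stamp in the frame of side_mat between -0.045 and 0.045 m and z of rubber_stamp in the frame of side_mat between -0.001 and 0.01 m and x of clip_box in the frame of side_mat between -0.125 and 0.125 m and y of clip_box in the frame of side_mat between -0.045 and 0.045 m and z of clip_box in the frame of side_mat between -0.001 and 0.01 m and distance of stapler from where it was at the start of the episode below 0.015 m), for 0.2 s.
2. the stapler lies released on its base on the middle of the notebook along its long side, the three others still standing on the mat (x of stapler in the frame of notebook between -0.015 and 0.015 m and y of stapler in the frame of notebook between -0.0175 and 0.0125 m and z of stapler in the frame of notebook between 0.006 and 0.018 m and angle between the y axis of stapler and the x axis of notebook, either way round below 0.2 rad and angle between each of stapler, ink_bottle, rubber_stamp, clip_box's own z axis and vertical below 0.12 rad and linear speed of each of stapler, ink_bottle, rubber_stamp, clip_box below 0.02 m/s and angular speed of each of stapler, ink_bottle, rubber_stamp, clip_box below 0.2 rad/s and contact force between each of stapler, ink_bottle, rubber_stamp, clip_box and the fingers below 0.1 N and x of ink_bottle in the frame of side_mat between -0.125 and 0.125 m and y of ink_bottle in the frame of side_mat between -0.045 and 0.045 m and z of ink_bottle in the frame of side_mat between -0.001 and 0.01 m and x of rubber_stamp in the frame of side_mat between -0.125 and 0.125 m and y of rubber_stamp in the frame of side_mat between -0.045 and 0.045 m and z of rubber_stamp in the frame of side_mat between -0.001 and 0.01 m and x of clip_box in the frame of side_mat between -0.125 and 0.125 m and y of clip_box in the frame of side_mat between -0.045 and 0.045 m and z of clip_box in the frame of side_mat between -0.001 and 0.01 m), for 0.2 s.
At the end, for the whole second after the job is handed in: Stapler on its base on the notebook, within 15 mm of the cover's middle in its x and y, along its x within 0.2 rad (either way); ink bottle, stamp and clip box upright (0.12 rad) in the tray, each within 15 mm of where it stood at the start, any turn; all released and at rest (x of stapler in the frame of notebook between -0.015 and 0.015 m and y of stapler in the frame of notebook between -0.0175 and 0.0125 m and z of stapler in the frame of notebook between 0.006 and 0.018 m and angle between the y axis of stapler and the x axis of notebook, either way round below 0.2 rad and angle between each of stapler, ink_bottle, rubber_stamp, clip_box's own z axis and vertical below 0.12 rad and linear speed of each of stapler, ink_bottle, rubber_stamp, clip_box below 0.02 m/s and angular speed of each of stapler, ink_bottle, rubber_stamp, clip_box below 0.2 rad/s and contact force between each of stapler, ink_bottle, rubber_stamp, clip_box and the fingers below 0.1 N and distance of each of ink_bottle, rubber_stamp, clip_box from where it was at the start of the episode below 0.015 m); the robot touches nothing.
It fails at once if the ink bottle is tipped over (more than 0.7 rad) (angle between ink_bottle's own z axis and vertical above 0.7 rad).
It fails at once if the rubber stamp is tipped over (more than 0.7 rad) (angle between rubber_stamp's own z axis and vertical above 0.7 rad).
It fails at once if the clip box is tipped over (more than 0.7 rad) (angle between clip_box's own z axis and vertical above 0.7 rad).
It also fails if it takes over 131 s, if anything falls off the work surface, if the arm or the gripper's body presses on something with over 40 N, if the wrist force passes 120 N, or if a joint passes its speed limit or range.

## Working session

There is one attempt and no reset: what is moved stays moved. The work goes in short steps, Python scripts to look and compute and a tool call to move; the robot and the scene stay as the last step left them, time stands still between calls to the robot, and variables do not carry over. Pictures are saved under pics/ and viewed, at most 14 in all, crops included, and the job is handed in when it is done.

Besides the shell and the picture viewer there is one more tool, called after ">>>" in YAML: its name, and indented under it one key for each argument. arm_command: Moves the arm, as the interface text tells. Its arguments: {"type":"object","properties":{"delta_rot":{"type":"array","items":{"type":"array","items":{"type":"number"}}},"delta_pos":{"type":"array","items":{"type":"array","items":{"type":"number"}}},"gripper":{"type":"array","items":{"type":"number"}},"grip_force":{"type":"number"}},"required":["delta_rot","delta_pos","gripper"]}

```bash
mkdir -p pics; cat > h.py <<'E'
import numpy as np, cv2
from rig import status, viewer, robot
def shot(n,f=None):
    c=viewer.camera(n)
    if f: cv2.imwrite('pics/'+f,c['pixels'])
    return c
def ray(c,u,v,z):
    P=np.array(c['pose']);d=P[:3,:3]@np.array([(u-c['cx'])/c['fx'],(v-c['cy'])/c['fy'],1]);o=P[:3,3]
    return (o+d*(z-o[2])/d[2]).round(4)
def proj(c,p):
    P=np.array(c['pose']);q=P[:3,:3].T@(np.array(p)-P[:3,3]);return (c['fx']*q[0]/q[2]+c['cx'],c['fy']*q[1]/q[2]+c['cy'])
E
python3 - <<'E'
from h import *
import pickle
cs={}
for n in('scene','top'):
    c=shot(n,n+'0.png');print(n,c['fx'],c['cx'],c['cy'],np.array(c['pose']).round(3).tolist());cs[n]=c
pickle.dump(cs,open('c0.pkl','wb'))
print(status.get_obs())
E
```

```text
scene 403.5180300778377 258.0473013028822 188.21938528492566 [[0.739, -0.43, 0.519, 0.019], [-0.674, -0.458, 0.58, -0.454], [-0.011, -0.778, -0.628, 0.618], [0.0, 0.0, 0.0, 1.0]]
top 426.1899445940839 258.0780601667463 184.74653440261503 [[0.006, -0.996, 0.093, 0.406], [-1.0, -0.007, -0.016, 0.089], [0.017, -0.093, -0.996, 1.109], [0.0, 0.0, 0.0, 1.0]]
{'time': 0.1, 'q': array([ 9.83530035e-01,  5.28340417e-01,  1.43374699e+00, -1.89472487e-05,
        1.18141069e+00, -1.78518799e-01]), 'joint_velocities': array([ 0.00138955, -0.00226131, -0.00544206,  0.00028277, -0.0009486 ,
       -0.00148813]), 'joint_torque': array([ 1.92613209e-05, -4.40983129e+01, -1.77150911e+01,  6.35187887e-02,
        5.34313987e-02, -6.06595290e-05]), 'position': array([0.24803718, 0.57296972, 0.22169828]), 'tool_rot': array([ 2.02950358e-01,  9.79188564e-01, -8.87008098e-04, -3.47815837e-04]), 'ft_force': array([-0.76742193, -1.4814085 ,  0.47020935]), 'moment': array([0.0500517 , 0.00081556, 0.02453486]), 'grip_force': 0.0, 'grip_width': 0.08712919286712038}
```

View pics/scene0.png

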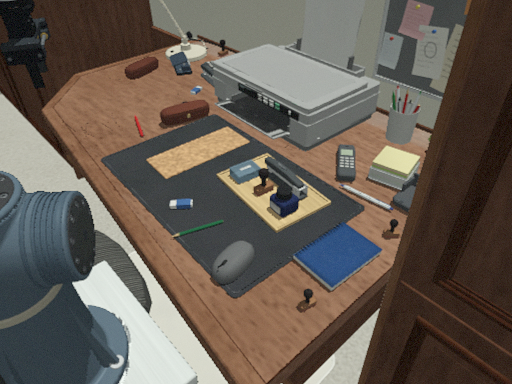

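View pics/top0.png

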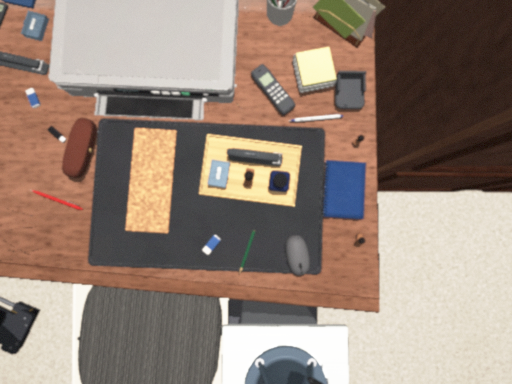

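The scene camera shows the tray at about (272,188), the mat at (198,150) and the notebook at (337,255). Candidates in the top view:

| Thing | In the tray | Look-alikes |
|---|---|---|
| Stapler | (254,157) | (22,62) at the far back |
| Stamp | (248,178) | (358,140) and (360,240) on the desk |
| Clip box | (218,174) | (35,25) |
| Ink bottle | (279,181) | black cup (350,90) |

I choose the ones in the tray and will check them in a close crop.

```bash
python3 - <<'E'
from h import *
import pickle
cs=pickle.load(open('c0.pkl','rb'));c=cs['top'];im=c['pixels'];hsv=cv2.cvtColor(im,cv2.COLOR_BGR2HSV)
cv2.imwrite('pics/crop0.png',cv2.resize(im[130:210,195:310],None,fx=6,fy=6,interpolation=cv2.INTER_CUBIC))
def rect(lo,hi,box,z,nm,hull=True,k=3):
    x0,y0,x1,y1=box
    m=cv2.inRange(hsv,np.array(lo),np.array(hi)); b=np.zeros_like(m);b[y0:y1,x0:x1]=m[y0:y1,x0:x1]
    b=cv2.morphologyEx(b,cv2.MORPH_CLOSE,np.ones((k,k)))
    cn=max(cv2.findContours(b,0,2)[0],key=cv2.contourArea)
    W=np.array([ray(c,u+0.0,v+0.0,z)[:2] for u,v in cn[:,0]],np.float32)*1000
    (cx,cy),(w,h),a=cv2.minAreaRect(W)
    print(nm,'px',cv2.boundingRect(cn),'world',round(cx,1),round(cy,1),'size',round(w,1),round(h,1),'ang',round(a,2))
rect([8,60,120],[35,255,255],(120,122,182,240),.004,'mat')
rect([8,40,120],[35,255,255],(195,130,308,212),.008,'tray',k=9)
rect([105,120,40],[125,255,255],(318,152,372,225),.011,'notebook')
rect([95,50,80],[115,200,255],(205,155,235,192),.027,'clipbox')
rect([0,0,0],[180,255,75],(224,144,290,170),.052,'stapler arm')
rect([105,60,0],[130,255,130],(265,165,296,196),.041,'ink body')
rect([0,0,0],[180,255,60],(240,166,258,192),.05,'stamp')
E
```

```text
mat px (125, 127, 52, 107) world 521.0 349.5 size 114.0 272.9 ang 86.8
tray px (198, 133, 105, 74) world 548.8 91.5 size 254.5 164.3 ang 83.11
notebook px (324, 162, 41, 56) world 497.8 -152.2 size 100.6 142.6 ang 86.36
clipbox px (210, 165, 14, 21) world 525.5 184.1 size 57.6 28.4 ang 27.11
stapler arm px (229, 155, 44, 10) world 567.2 90.8 size 109.7 12.9 ang 83.16
ink body px (270, 172, 19, 19) world 515.2 18.9 size 44.8 45.3 ang 83.74
stamp px (246, 173, 6, 8) world 525.0 95.4 size 17.6 12.4 ang 0.45
```

View pics/crop0.png

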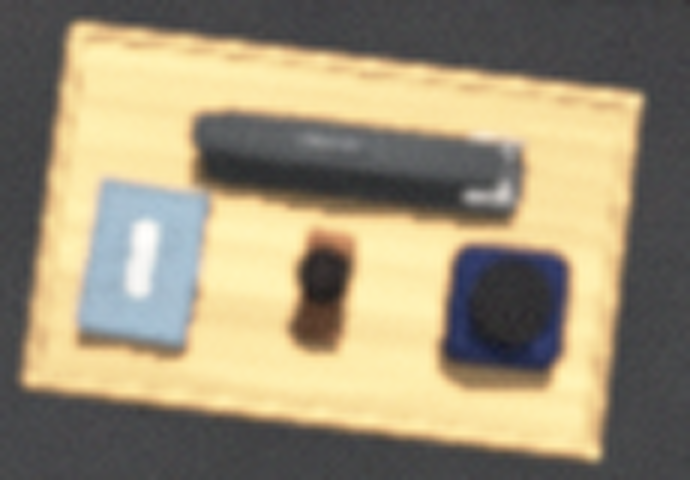

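The crop shows the clip box with top corners at crop (108,180) to (187,348). The stamp's knob is at (323,275), the ink cap at (511,305), and the stapler lies along (200,150) to (520,175). All three front things can be gripped across the tray's y. Next I cast rays from those corners and work out the first approach.

```bash
cat >> h.py <<'E'
def plan(*wps):
    """world waypoints (x,y,z[mm], yaw of tool y[deg]) -> delta_pos (m), rz (deg) from the present pose"""
    from scipy.spatial.transform import Rotation as R
    o=status.get_obs();r=R.from_quat(o['tool_rot']);p=o['position'];M=r.as_matrix()
    yaw=np.degrees(np.arctan2(M[1,1],M[0,1]))
    print('t',round(o['time'],2),'p',(p*1000).round(1),'yaw',round(yaw,2),'tilt',np.degrees(np.arccos(-M[2,2])).round(2),'w',round(o['grip_width']*1000,1),'q',o['q'].round(2))
    for x,y,z,a in wps: print((M.T@(np.array([x,y,z])/1000-p)).round(4),'rz',round(-((a-yaw+180)%360-180),1))
E
python3 - <<'E'
from h import *
import pickle
cs=pickle.load(open('c0.pkl','rb'));c=cs['top']
f=lambda u,v,z:ray(c,(u+.5)/6+194.5,(v+.5)/6+129.5,z)[:2]*1000
P=lambda nm,z,*pts:print(nm,np.mean([f(*p,z) for p in pts],0).round(1))
P('clip',.027,(108,180),(210,195),(187,348),(78,332))
P('knob',.068,(323,275)); P('stampbase',.018,(332,232),(316,350))
P('cap',.061,(511,305)); P('ink',.041,(460,246),(568,254),(555,368),(447,360))
P('staplertop',.052,(200,115),(520,142),(515,190),(205,175))
P('tray',.008,(72,22),(643,93),(600,460),(22,387))
plan((536,172,150,83.1))
E
```

```text
clip [534.6 171.2]
knob [525.6  95.5]
stampbase [524.5  95.4]
cap [514.6  18. ]
ink [515.8  18.1]
staplertop [577.8  80.6]
tray [548.2  91. ]
t 0.1 p [248.  573.  221.7] yaw 66.58 tilt 0.11 w 87.1 q [ 0.98  0.53  1.43 -0.    1.18 -0.18]
[-0.4236 -0.2534  0.072 ] rz -16.5
```

>>> arm_command:
  delta_rot:
    - [0,0,-1.5]
    - [0,0,-3]
    - [0,0,-4.5]
    - [0,0,-6]
    - [0,0,-7.5]
    - [0,0,-9]
    - [0,0,-10.5]
    - [0,0,-12]
    - [0,0,-13.5]
    - [0,0,-15]
    - [0,0,-16.5]
    - [0,0,-16.5]
  delta_pos:
    - [-0.036,-0.022,0]
    - [-0.072,-0.044,0]
    - [-0.108,-0.066,0]
    - [-0.144,-0.088,0]
    - [-0.18,-0.11,0.01]
    - [-0.216,-0.132,0.02]
    - [-0.252,-0.154,0.03]
    - [-0.288,-0.176,0.04]
    - [-0.324,-0.198,0.05]
    - [-0.36,-0.22,0.06]
    - [-0.396,-0.238,0.072]
    - [-0.4227,-0.2538,0.085]
  gripper: [-0.49,-0.49,-0.49,-0.49,-0.49,-0.49,-0.49,-0.49,-0.49,-0.49,-0.49,-0.49]
  grip_force: 12

```text
time: 1.1
position: [0.5345, 0.174, 0.139]
tool_rot: [0.06, 0.998, 0.0, 0.001]
ft_force: [0.9, 0.1, 1.6]
grip_width: 0.0647
grip_force: 0.0
```

```bash
python3 - <<'E'
from h import *
plan((535,171.5,60,83.1),(535,171.5,10,83.1),(535,171.5,120,83.1))
c=shot('scene');cv2.imwrite('pics/s1.png',cv2.resize(c['pixels'][120:240,190:350],None,fx=4.5,fy=4.5,interpolation=cv2.INTER_CUBIC))
E
```

```text
t 1.1 p [534.5 174.  139. ] yaw 83.11 tilt 0.09 w 64.7 q [ 0.12  0.56  1.67  0.    0.91 -1.33]
[-0.0007 -0.0025  0.079 ] rz 0.0
[-0.0006 -0.0025  0.129 ] rz 0.0
[-0.0008 -0.0025  0.019 ] rz 0.0
```

View pics/s1.png

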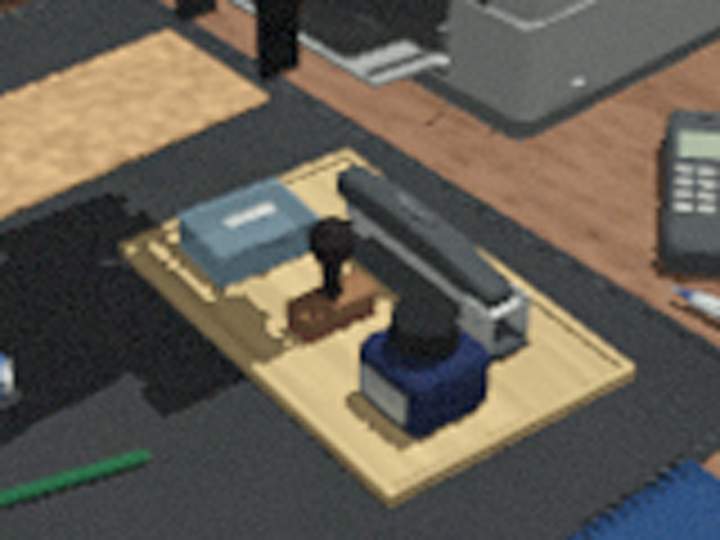

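The fingers are above the row. The scene crop shows the clip box at (250,230), the stamp with its tall knob at (330,285), the ink bottle at (425,365) and the stapler behind them at (435,250). I descend on the clip box and grip it.

>>> arm_command:
  delta_rot:
    - [0,0,0]
    - [0,0,0]
    - [0,0,0]
    - [0,0,0]
    - [0,0,0]
    - [0,0,0]
    - [0,0,0]
    - [0,0,0]
    - [0,0,0]
    - [0,0,0]
    - [0,0,0]
    - [0,0,0]
  delta_pos:
    - [0,0,0.025]
    - [0,0,0.055]
    - [0,0,0.085]
    - [0,0,0.108]
    - [0,0,0.12]
    - [0,0,0.127]
    - [0,0,0.127]
    - [0,0,0.127]
    - [0,0,0.127]
    - [0,0,0.127]
    - [0,0,0.127]
    - [0,0,0.127]
  gripper: [-0.49,-0.49,-0.49,-0.49,-0.49,-0.49,-0.49,0.2,0.2,0.2,0.2,0.2]
  grip_force: 12

```text
time: 2.15
position: [0.5339, 0.176, 0.0135]
tool_rot: [0.06, 0.998, 0.0, 0.001]
ft_force: [-0.1, -0.4, 5.2]
grip_width: 0.0483
grip_force: 11.9
```

```bash
python3 - <<'E'
from h import *
plan((535,171.5,130,83.1),(595,345,130,83.1),(595,345,20,83.1))
E
```

```text
t 2.15 p [533.9 176.   13.5] yaw 83.08 tilt 0.15 w 48.3 q [ 0.12  0.76  1.73 -0.    0.64 -1.33]
[-0.0019 -0.0043 -0.1165] rz -0.0
[-0.0406  0.1752 -0.1163] rz -0.0
[-0.0403  0.1751 -0.0063] rz -0.0
```

>>> arm_command:
  delta_rot:
    - [0,0,0]
    - [0,0,0]
    - [0,0,0]
    - [0,0,0]
    - [0,0,0]
    - [0,0,0]
    - [0,0,0]
    - [0,0,0]
    - [0,0,0]
    - [0,0,0]
    - [0,0,0]
    - [0,0,0]
  delta_pos:
    - [0,0,-0.015]
    - [0,0,-0.035]
    - [0,0,-0.06]
    - [-0.003,0.012,-0.085]
    - [-0.008,0.035,-0.1]
    - [-0.014,0.065,-0.1]
    - [-0.021,0.095,-0.1]
    - [-0.028,0.125,-0.1]
    - [-0.035,0.15,-0.1]
    - [-0.039,0.168,-0.1]
    - [-0.0405,0.175,-0.1]
    - [-0.0405,0.175,-0.1]
  gripper: [0.2,0.2,0.2,0.2,0.2,0.2,0.2,0.2,0.2,0.2,0.2,0.2]

```text
time: 3.15
position: [0.5942, 0.3461, 0.112]
tool_rot: [0.059, 0.998, 0.0, 0.0]
ft_force: [0.8, -0.4, -1.0]
grip_width: 0.0486
grip_force: 11.9
```

```bash
python3 - <<'E'
from h import *
plan((595,345,14,83.1))
E
```

```text
t 3.15 p [594.2 346.1 112. ] yaw 83.19 tilt 0.03 w 48.6 q [ 0.37  0.74  1.35  0.    1.05 -1.09]
[-0.0009 -0.0011  0.098 ] rz 0.1
```

>>> arm_command:
  delta_rot:
    - [0,0,0]
    - [0,0,0]
    - [0,0,0]
    - [0,0,0]
    - [0,0,0]
    - [0,0,0]
    - [0,0,0]
    - [0,0,0]
    - [0,0,0]
    - [0,0,0]
    - [0,0,0]
    - [0,0,0]
  delta_pos:
    - [0,0,0.02]
    - [0,0,0.045]
    - [0,0,0.07]
    - [0,0,0.085]
    - [0,0,0.094]
    - [0,0,0.099]
    - [0,0,0.099]
    - [0,0,0.099]
    - [0,0,0.099]
    - [0,0,0.099]
    - [0,0,0.099]
    - [0,0,0.099]
  gripper: [0.2,0.2,0.2,0.2,0.2,0.2,0.2,0.2,-0.49,-0.49,-0.49,-0.49]

```text
time: 4.15
position: [0.5946, 0.3449, 0.0137]
tool_rot: [0.06, 0.998, 0.0, 0.001]
ft_force: [0.7, 0.4, 0.2]
grip_width: 0.0629
grip_force: 0.0
```

```bash
python3 - <<'E'
from h import *
plan((595,345,120,83.1),(525,95.5,120,83.1),(525,95.5,80,83.1),(525,95.5,22,83.1))
E
```

```text
t 4.15 p [594.6 344.9  13.7] yaw 83.08 tilt 0.07 w 62.9 q [ 0.36  0.86  1.39  0.    0.88 -1.09]
[-0.0005  0.0002 -0.1063] rz -0.0
[ 0.0389 -0.2559 -0.1064] rz -0.0
[ 0.039  -0.256  -0.0664] rz -0.0
[ 0.039  -0.256  -0.0084] rz -0.0
```

>>> arm_command:
  delta_rot:
    - [0,0,0]
    - [0,0,0]
    - [0,0,0]
    - [0,0,0]
    - [0,0,0]
    - [0,0,0]
    - [0,0,0]
    - [0,0,0]
    - [0,0,0]
    - [0,0,0]
    - [0,0,0]
    - [0,0,0]
  delta_pos:
    - [0,0,-0.03]
    - [0,0,-0.06]
    - [0.002,-0.015,-0.085]
    - [0.007,-0.045,-0.1]
    - [0.012,-0.08,-0.1]
    - [0.018,-0.118,-0.1]
    - [0.024,-0.155,-0.1]
    - [0.029,-0.19,-0.1]
    - [0.034,-0.222,-0.1]
    - [0.038,-0.246,-0.1]
    - [0.039,-0.256,-0.1]
    - [0.039,-0.256,-0.1]
  gripper: [-0.49,-0.49,-0.49,-0.05,-0.05,-0.05,-0.05,-0.05,-0.05,-0.05,-0.05,-0.05]

```text
time: 5.15
position: [0.5244, 0.0934, 0.1134]
tool_rot: [0.062, 0.998, -0.0, -0.0]
ft_force: [0.1, 0.3, -0.8]
grip_width: 0.0462
grip_force: 0.0
```

```bash
python3 - <<'E'
from h import *
plan((525,95.5,22,83.1))
c=shot('scene');cv2.imwrite('pics/s2.png',cv2.resize(c['pixels'][90:240,130:330],None,fx=4,fy=4,interpolation=cv2.INTER_CUBIC))
E
```

```text
t 5.15 p [524.4  93.4 113.4] yaw 82.89 tilt 0.01 w 46.2 q [-0.03  0.56  1.76 -0.    0.81 -1.48]
[-0.0003  0.0021  0.0914] rz -0.2
```

View pics/s2.png

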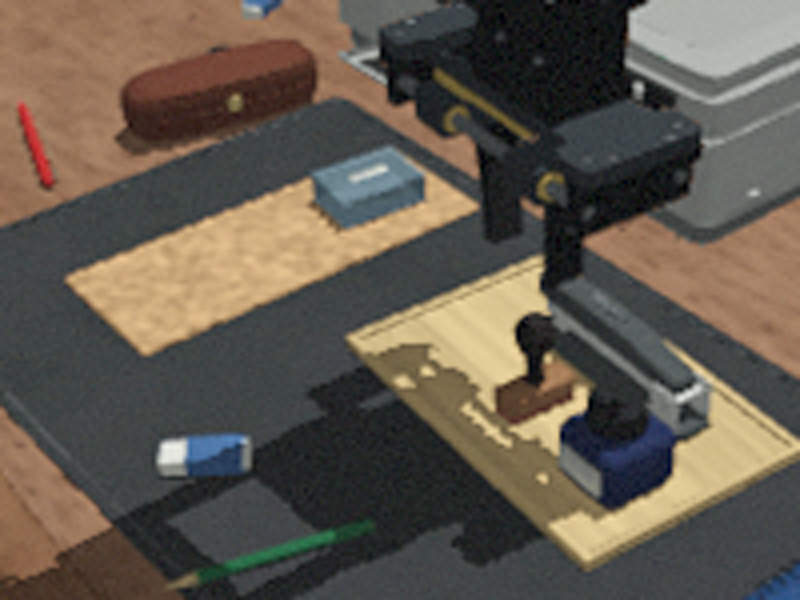

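The clip box stands on the mat at crop (370,185), and the stamp and ink bottle are untouched at (540,370) and (615,450). Next the stamp.

>>> arm_command:
  delta_rot:
    - [0,0,0]
    - [0,0,0]
    - [0,0,0]
    - [0,0,0]
    - [0,0,0]
    - [0,0,0]
    - [0,0,0]
    - [0,0,0]
    - [0,0,0]
    - [0,0,0]
    - [0,0,0]
    - [0,0,0]
  delta_pos:
    - [0,0.001,0.015]
    - [0,0.001,0.035]
    - [0,0.001,0.058]
    - [0,0.001,0.076]
    - [0,0.001,0.088]
    - [0,0.001,0.092]
    - [0,0.001,0.092]
    - [0,0.001,0.092]
    - [0,0.001,0.092]
    - [0,0.001,0.092]
    - [0,0.001,0.092]
    - [0,0.001,0.092]
  gripper: [-0.05,-0.05,-0.05,-0.05,-0.05,-0.05,-0.05,0.7,0.7,0.7,0.7,0.7]

```text
time: 6.2
position: [0.5254, 0.0962, 0.0219]
tool_rot: [0.06, 0.998, 0.0, 0.001]
ft_force: [0.5, -0.3, 2.1]
grip_width: 0.0231
grip_force: 11.9
```

```bash
python3 - <<'E'
from h import *
plan((525,95.5,140,83.1),(515,350,140,83.1))
E
```

```text
t 6.2 p [525.4  96.2  21.9] yaw 83.07 tilt 0.09 w 23.1 q [-0.03  0.73  1.8  -0.    0.61 -1.48]
[ 1.000e-04 -7.000e-04 -1.181e-01] rz -0.0
[ 0.0407  0.2507 -0.1182] rz -0.0
```

>>> arm_command:
  delta_rot:
    - [0,0,0]
    - [0,0,0]
    - [0,0,0]
    - [0,0,0]
    - [0,0,0]
    - [0,0,0]
    - [0,0,0]
    - [0,0,0]
    - [0,0,0]
    - [0,0,0]
    - [0,0,0]
    - [0,0,0]
  delta_pos:
    - [0,0,-0.02]
    - [0,0,-0.045]
    - [0.001,0.005,-0.07]
    - [0.005,0.03,-0.085]
    - [0.01,0.06,-0.085]
    - [0.016,0.095,-0.085]
    - [0.022,0.13,-0.085]
    - [0.028,0.165,-0.085]
    - [0.033,0.2,-0.085]
    - [0.038,0.23,-0.085]
    - [0.0405,0.248,-0.085]
    - [0.0405,0.251,-0.085]
  gripper: [0.7,0.7,0.7,0.7,0.7,0.7,0.7,0.7,0.7,0.7,0.7,0.7]

```text
time: 7.2
position: [0.5144, 0.3539, 0.1064]
tool_rot: [0.059, 0.998, 0.001, 0.001]
ft_force: [0.7, -0.1, -0.4]
grip_width: 0.0234
grip_force: 12.0
```

```bash
python3 - <<'E'
from h import *
plan((515,350,21.5,83.1))
E
```

```text
t 7.2 p [514.4 353.9 106.4] yaw 83.28 tilt 0.13 w 23.4 q [ 0.42  0.67  1.53  0.    0.94 -1.03]
[-0.001  -0.004   0.0849] rz 0.2
```

>>> arm_command:
  delta_rot:
    - [0,0,0]
    - [0,0,0]
    - [0,0,0]
    - [0,0,0]
    - [0,0,0]
    - [0,0,0]
    - [0,0,0]
    - [0,0,0]
    - [0,0,0]
    - [0,0,0]
    - [0,0,0]
    - [0,0,0]
  delta_pos:
    - [0,0,0.02]
    - [0,0,0.045]
    - [0,0,0.065]
    - [0,0,0.077]
    - [0,0,0.082]
    - [0,0,0.085]
    - [0,0,0.085]
    - [0,0,0.085]
    - [0,0,0.085]
    - [0,0,0.085]
    - [0,0,0.085]
    - [0,0,0.085]
  gripper: [0.7,0.7,0.7,0.7,0.7,0.7,0.7,0.7,-0.05,-0.05,-0.05,-0.05]

```text
time: 8.2
position: [0.5152, 0.3505, 0.0216]
tool_rot: [0.06, 0.998, 0.0, 0.0]
ft_force: [0.1, 0.0, -0.1]
grip_width: 0.041
grip_force: 0.0
```

```bash
python3 - <<'E'
from h import *
plan((515,350,120,83.1),(515.5,18.1,120,83.1),(515.5,18.1,14,83.1))
E
```

```text
t 8.2 p [515.2 350.5  21.6] yaw 83.08 tilt 0.06 w 41.0 q [ 0.42  0.79  1.57 -0.    0.78 -1.03]
[ 0.     -0.0004 -0.0984] rz -0.0
[-0.0405 -0.3299 -0.0985] rz -0.0
[-0.0404 -0.3299  0.0075] rz -0.0
```

>>> arm_command:
  delta_rot:
    - [0,0,0]
    - [0,0,0]
    - [0,0,0]
    - [0,0,0]
    - [0,0,0]
    - [0,0,0]
    - [0,0,0]
    - [0,0,0]
    - [0,0,0]
    - [0,0,0]
    - [0,0,0]
    - [0,0,0]
  delta_pos:
    - [0,0,-0.03]
    - [0,0,-0.06]
    - [0,0,-0.085]
    - [-0.005,-0.035,-0.09]
    - [-0.01,-0.075,-0.09]
    - [-0.015,-0.115,-0.09]
    - [-0.02,-0.155,-0.09]
    - [-0.025,-0.195,-0.09]
    - [-0.03,-0.235,-0.09]
    - [-0.035,-0.275,-0.09]
    - [-0.039,-0.31,-0.09]
    - [-0.0405,-0.33,-0.09]
  gripper: [-0.05,-0.05,-0.05,-0.56,-0.56,-0.56,-0.56,-0.56,-0.56,-0.56,-0.56,-0.56]

```text
time: 9.2
position: [0.5158, 0.0142, 0.1115]
tool_rot: [0.062, 0.998, -0.0, 0.001]
ft_force: [0.2, 0.2, 0.2]
grip_width: 0.0681
grip_force: 0.0
```

```bash
python3 - <<'E'
from h import *
plan((515.5,18.1,14,83.1))
E
```

```text
t 9.2 p [515.8  14.2 111.5] yaw 82.93 tilt 0.1 w 68.1 q [-0.19  0.55  1.81 -0.    0.78 -1.64]
[0.0009 0.0039 0.0975] rz -0.2
```

>>> arm_command:
  delta_rot:
    - [0,0,0]
    - [0,0,0]
    - [0,0,0]
    - [0,0,0]
    - [0,0,0]
    - [0,0,0]
    - [0,0,0]
    - [0,0,0]
    - [0,0,0]
    - [0,0,0]
    - [0,0,0]
    - [0,0,0]
  delta_pos:
    - [0,0,0.015]
    - [0,0,0.035]
    - [0,0,0.06]
    - [0,0,0.08]
    - [0,0,0.093]
    - [0,0,0.098]
    - [0,0,0.098]
    - [0,0,0.098]
    - [0,0,0.098]
    - [0,0,0.098]
    - [0,0,0.098]
    - [0,0,0.098]
  gripper: [-0.56,-0.56,-0.56,-0.56,-0.56,-0.56,-0.56,0.1,0.1,0.1,0.1,0.1]
  grip_force: 16

```text
time: 10.2
position: [0.516, 0.0178, 0.0141]
tool_rot: [0.06, 0.998, -0.0, 0.001]
ft_force: [0.5, 0.5, 3.3]
grip_width: 0.0519
grip_force: 15.9
```

```bash
python3 - <<'E'
from h import *
plan((515.5,18,120,83.1),(435,354,120,83.1))
E
```

```text
t 10.2 p [516.   17.8  14.1] yaw 83.08 tilt 0.12 w 51.9 q [-0.18  0.73  1.85  0.    0.56 -1.63]
[ 3.000e-04  1.000e-04 -1.059e-01] rz -0.0
[ 0.1207  0.324  -0.1062] rz -0.0
```

>>> arm_command:
  delta_rot:
    - [0,0,0]
    - [0,0,0]
    - [0,0,0]
    - [0,0,0]
    - [0,0,0]
    - [0,0,0]
    - [0,0,0]
    - [0,0,0]
    - [0,0,0]
    - [0,0,0]
    - [0,0,0]
    - [0,0,0]
  delta_pos:
    - [0,0,-0.02]
    - [0.002,0.005,-0.045]
    - [0.009,0.025,-0.065]
    - [0.02,0.055,-0.075]
    - [0.033,0.09,-0.075]
    - [0.047,0.127,-0.075]
    - [0.061,0.164,-0.075]
    - [0.075,0.201,-0.075]
    - [0.089,0.238,-0.075]
    - [0.102,0.275,-0.075]
    - [0.114,0.305,-0.075]
    - [0.1205,0.324,-0.075]
  gripper: [0.1,0.1,0.1,0.1,0.1,0.1,0.1,0.1,0.1,0.1,0.1,0.1]

```text
time: 11.2
position: [0.4329, 0.3571, 0.0881]
tool_rot: [0.059, 0.998, 0.0, -0.0]
ft_force: [0.2, -0.2, -1.8]
grip_width: 0.0514
grip_force: 15.9
```

```bash
python3 - <<'E'
from h import *
plan((435,354,14,83.1))
E
```

```text
t 11.2 p [432.9 357.1  88.1] yaw 83.23 tilt 0.04 w 51.4 q [ 0.49  0.63  1.71  0.    0.8  -0.96]
[-0.0025 -0.0029  0.0741] rz 0.1
```

>>> arm_command:
  delta_rot:
    - [0,0,0]
    - [0,0,0]
    - [0,0,0]
    - [0,0,0]
    - [0,0,0]
    - [0,0,0]
    - [0,0,0]
    - [0,0,0]
    - [0,0,0]
    - [0,0,0]
    - [0,0,0]
    - [0,0,0]
  delta_pos:
    - [0,0,0.005]
    - [0,0,0.02]
    - [0,0,0.04]
    - [0,0,0.057]
    - [0,0,0.068]
    - [0,0,0.0735]
    - [0,0,0.0755]
    - [0,0,0.0755]
    - [0,0,0.0755]
    - [0,0,0.0755]
    - [0,0,0.0755]
    - [0,0,0.0755]
  gripper: [0.1,0.1,0.1,0.1,0.1,0.1,0.1,0.1,-0.56,-0.56,-0.56,-0.56]

```text
time: 12.2
position: [0.4352, 0.3541, 0.013]
tool_rot: [0.06, 0.998, 0.0, 0.0]
ft_force: [0.3, -0.7, -0.0]
grip_width: 0.0659
grip_force: 0.0
```

```bash
python3 - <<'E'
from h import *
plan((435,354,110,83.1),(460,210,150,83.1))
E
```

```text
t 12.2 p [435.2 354.1  13. ] yaw 83.07 tilt 0.06 w 65.9 q [ 0.48  0.76  1.74  0.    0.64 -0.97]
[ 0.0001 -0.0001 -0.097 ] rz -0.0
[-0.0422 -0.14   -0.137 ] rz -0.0
```

>>> arm_command:
  delta_rot:
    - [0,0,0]
    - [0,0,0]
    - [0,0,0]
    - [0,0,5]
    - [0,0,12]
    - [0,0,19]
    - [0,0,26]
    - [0,0,33]
    - [0,0,40]
    - [0,0,47]
    - [0,0,54]
    - [0,0,60]
  delta_pos:
    - [0,0,-0.03]
    - [0,0,-0.06]
    - [0,0,-0.09]
    - [0.003,-0.015,-0.11]
    - [0.006,-0.03,-0.13]
    - [0.01,-0.05,-0.15]
    - [0.014,-0.07,-0.15]
    - [0.018,-0.09,-0.15]
    - [0.022,-0.11,-0.15]
    - [0.025,-0.125,-0.15]
    - [0.028,-0.143,-0.15]
    - [0.028,-0.143,-0.15]
  gripper: [-0.56,-0.56,-0.56,-0.56,-0.56,-0.56,-0.3,-0.2,-0.2,-0.2,-0.2,-0.2]

```text
time: 13.2
position: [0.3877, 0.2131, 0.1627]
tool_rot: [0.554, 0.832, -0.001, -0.001]
ft_force: [-0.4, -0.5, -0.5]
grip_width: 0.0528
grip_force: 0.0
```

```bash
python3 - <<'E'
from h import *
import pickle
c=shot('top');pickle.dump(c,open('c1.pkl','wb'))
im=c['pixels']
A=cv2.resize(im[120:240,120:310],None,fx=4,fy=4,interpolation=cv2.INTER_CUBIC)
cv2.imwrite('pics/t1.png',A)
B=cv2.resize(im[150:230,315:375],None,fx=7,fy=7,interpolation=cv2.INTER_CUBIC)
cv2.imwrite('pics/n1.png',B)
plan((578,85,90,-6.9))
E
```

```text
t 13.25 p [388.8 214.2 162.8] yaw 22.47 tilt 0.04 w 52.7 q [ 0.25  0.39  1.94 -0.    0.82 -0.14]
[-0.1917  0.1255  0.0727] rz 29.4
```

View pics/t1.png

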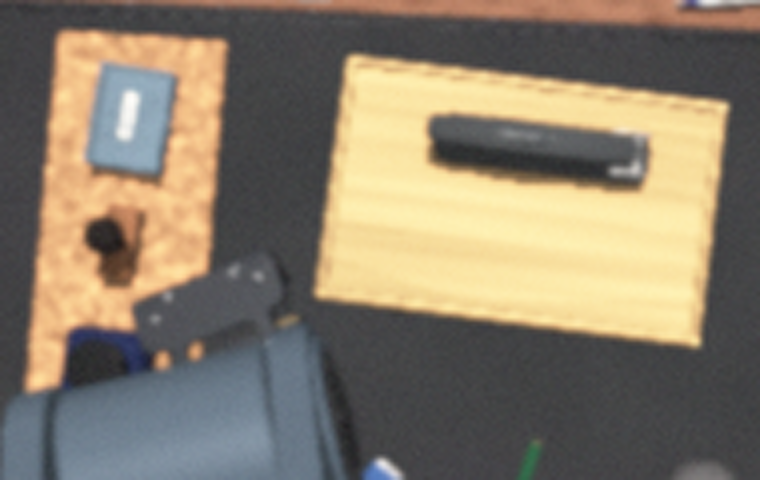

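View pics/n1.png

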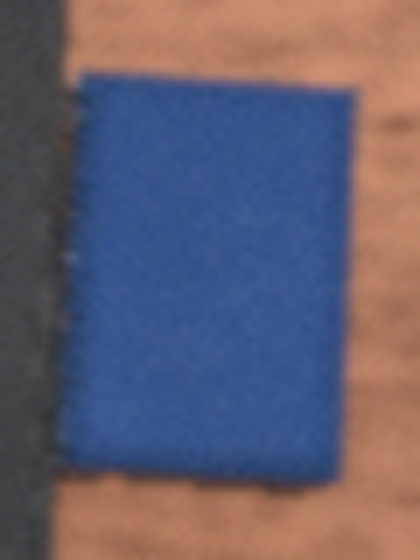

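The top view shows the clip box at (130,120), the stamp at (120,245) and the ink bottle at (105,360), partly under the arm. All three stand upright on the mat. The stapler still lies in the tray from (430,140) to (645,160). The notebook's corners are at crop (82,75), (355,92), (340,482) and (67,468), with the spiral on the left (+y).

```bash
python3 - <<'E'
from h import *
import pickle
c=pickle.load(open('c1.pkl','rb'))
f=lambda u,v,z:ray(c,(u+.5)/4+119.5,(v+.5)/4+119.5,z)[:2]*1000
a,b=f(432,116,.052),f(648,135,.052);d,e=f(434,162,.005),f(640,186,.005)
print('top back',a,b,'base front',d,e)
for p,q in((a,b),(d,e)): print((p+q)/2,np.linalg.norm(p-q),np.degrees(np.arctan2(p[1]-q[1],p[0]-q[0])))
g=lambda u,v,z:ray(c,(u+.5)/7+314.5,(v+.5)/7+149.5,z)[:2]*1000
K=np.array([g(*p,.011) for p in((82,75),(355,92),(340,482),(67,468))]);print(K,K.mean(0),'long ang',np.degrees(np.arctan2(*(K[1]+K[0]-K[2]-K[3])[::-1])),np.linalg.norm(K[0]-K[1]),np.linalg.norm(K[1]-K[2]))
m=lambda u,v,z:f(u,v,z)
plan()
E
```

```text
top back [594.7 148.3] [583.8  12.7] base front [572.7 149.3] [557.9  14.6]
[589.25  80.5 ] 136.0373845676254 85.4042472992871
[565.3   81.95] 135.5106268895543 83.72984625137038
[[ 573.5 -106.9]
 [ 567.9 -209. ]
 [ 422.8 -200.8]
 [ 427.3 -100. ]] [ 497.875 -154.175] long ang -2.9673621956971146 102.25345959917445 145.331517572755
t 13.25 p [388.8 214.2 162.8] yaw 22.47 tilt 0.04 w 52.7 q [ 0.25  0.39  1.94 -0.    0.82 -0.14]
```

>>> arm_command:
  delta_rot:
    - [0,0,3]
    - [0,0,7]
    - [0,0,11]
    - [0,0,15]
    - [0,0,19]
    - [0,0,23]
    - [0,0,26]
    - [0,0,28]
    - [0,0,28.8]
    - [0,0,28.8]
    - [0,0,28.8]
    - [0,0,28.8]
  delta_pos:
    - [-0.012,0.008,0]
    - [-0.035,0.022,0]
    - [-0.062,0.04,0]
    - [-0.09,0.058,0.005]
    - [-0.118,0.076,0.015]
    - [-0.145,0.093,0.03]
    - [-0.168,0.108,0.045]
    - [-0.185,0.119,0.058]
    - [-0.195,0.1257,0.063]
    - [-0.195,0.1257,0.063]
    - [-0.195,0.1257,0.063]
    - [-0.195,0.1257,0.063]
  gripper: [-0.2,-0.2,-0.2,-0.2,-0.2,-0.2,-0.2,-0.2,-0.2,-0.2,-0.2,-0.2]

```text
time: 14.25
position: [0.5805, 0.0862, 0.1001]
tool_rot: [0.741, 0.672, -0.0, -0.0]
ft_force: [0.2, -1.0, 0.4]
grip_width: 0.0524
grip_force: 0.0
```

```bash
python3 - <<'E'
from h import *
plan((579.5,82,21,-6.3))
c=shot('scene');cv2.imwrite('pics/s3.png',cv2.resize(c['pixels'][90:240,130:330],None,fx=4,fy=4,interpolation=cv2.INTER_CUBIC))
E
```

```text
t 14.25 p [580.5  86.2 100.1] yaw -5.61 tilt 0.06 w 52.4 q [-0.04  0.64  1.63  0.    0.87  0.05]
[-0.0043 -0.0005  0.0791] rz 0.7
```

View pics/s3.png

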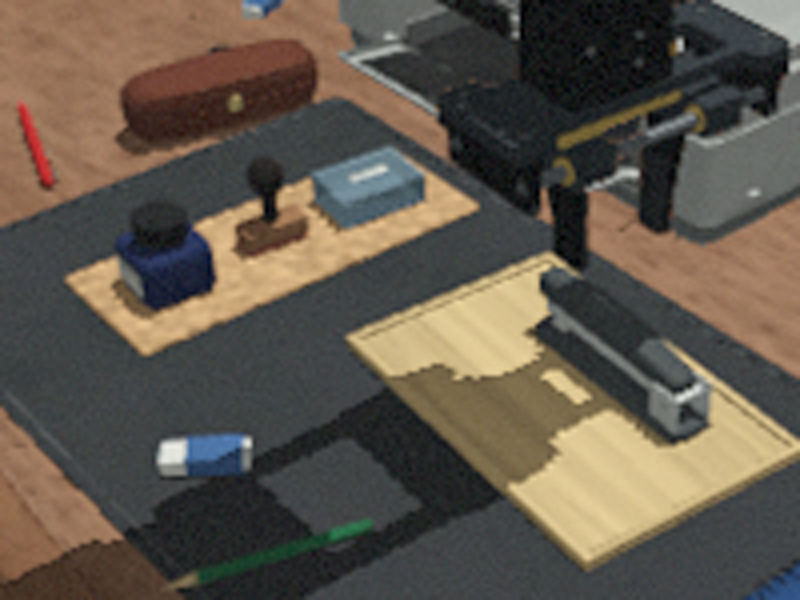

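The ink bottle (165,255), stamp (270,215) and clip box (370,185) stand on the mat. The stapler at (625,350) is untouched. I descend and grip it.

>>> arm_command:
  delta_rot:
    - [0,0,0]
    - [0,0,0]
    - [0,0,0]
    - [0,0,0]
    - [0,0,0]
    - [0,0,0]
    - [0,0,0]
    - [0,0,0]
    - [0,0,0]
    - [0,0,0]
    - [0,0,0]
    - [0,0,0]
  delta_pos:
    - [-0.001,0,0.01]
    - [-0.002,0,0.028]
    - [-0.002,0,0.048]
    - [-0.002,0,0.066]
    - [-0.002,0,0.076]
    - [-0.002,0,0.079]
    - [-0.002,0,0.079]
    - [-0.002,0,0.079]
    - [-0.002,0,0.079]
    - [-0.002,0,0.079]
    - [-0.002,0,0.079]
    - [-0.002,0,0.079]
  gripper: [-0.2,-0.2,-0.2,-0.2,-0.2,-0.2,-0.2,0.7,0.7,0.7,0.7,0.7]
  grip_force: 25

```text
time: 15.3
position: [0.5819, 0.0833, 0.0213]
tool_rot: [0.742, 0.671, 0.0, 0.0]
ft_force: [0.2, 0.6, 0.1]
grip_width: 0.0267
grip_force: 0.0
```

```bash
python3 - <<'E'
from h import *
plan((560,80,90,-6.3),(498,-154,90,86.8))
E
```

```text
t 15.3 p [581.9  83.3  21.3] yaw -5.72 tilt 0.07 w 26.7 q [-0.05  0.77  1.66  0.    0.71  0.05]
[-0.0054 -0.0214 -0.0688] rz 0.6
[-0.2444 -0.0598 -0.0688] rz -92.5
```

>>> arm_command:
  delta_rot:
    - [0,0,0]
    - [0,0,0]
    - [0,0,0]
    - [0,0,0]
    - [0,0,0]
    - [0,0,0]
    - [0,0,0]
    - [0,0,0]
    - [0,0,0]
    - [0,0,0]
  delta_pos:
    - [0,0,0]
    - [0,0,0]
    - [0,0,0]
    - [0,0,0]
    - [0,0,-0.008]
    - [0,0,-0.02]
    - [0,0,-0.035]
    - [0,0,-0.05]
    - [0,0,-0.06]
    - [0,0,-0.06]
  gripper: [0.7,0.7,0.7,0.7,0.7,0.7,0.7,0.7,0.7,0.7]

```text
time: 16.13
position: [0.5829, 0.0833, 0.0832]
tool_rot: [0.741, 0.671, 0.002, 0.002]
ft_force: [1.4, -0.7, -2.1]
grip_width: 0.0216
grip_force: 25.0
```

```bash
python3 - <<'E'
from h import *
plan((498,-154,82,86.8))
E
```

```text
t 16.13 p [582.9  83.3  83.2] yaw -5.72 tilt 0.25 w 21.6 q [-0.05  0.67  1.64 -0.    0.83  0.05]
[-0.2446 -0.0608  0.0009] rz -92.5
```

>>> arm_command:
  delta_rot:
    - [0,0,-3]
    - [0,0,-9]
    - [0,0,-15.5]
    - [0,0,-22.5]
    - [0,0,-29.5]
    - [0,0,-36.5]
    - [0,0,-43.5]
    - [0,0,-50.5]
    - [0,0,-57]
    - [0,0,-63]
    - [0,0,-68]
    - [0,0,-70]
  delta_pos:
    - [-0.008,-0.002,0]
    - [-0.024,-0.006,0]
    - [-0.046,-0.011,0]
    - [-0.071,-0.018,0]
    - [-0.098,-0.025,0]
    - [-0.125,-0.032,0]
    - [-0.152,-0.038,0]
    - [-0.179,-0.045,0]
    - [-0.204,-0.051,0]
    - [-0.225,-0.056,0]
    - [-0.24,-0.06,0]
    - [-0.245,-0.061,0]
  gripper: [0.7,0.7,0.7,0.7,0.7,0.7,0.7,0.7,0.7,0.7,0.7,0.7]

```text
time: 17.13
position: [0.4953, -0.1566, 0.0802]
tool_rot: [0.222, 0.975, -0.0, -0.0]
ft_force: [0.6, 1.1, -1.8]
grip_width: 0.0215
grip_force: 25.0
```

```bash
python3 - <<'E'
from h import *
plan((498,-154,28,86.8))
E
```

```text
t 17.13 p [ 495.3 -156.6   80.2] yaw 64.34 tilt 0.06 w 21.5 q [-0.52  0.61  1.82 -0.    0.72 -1.64]
[-0.0014  0.0035  0.0522] rz -22.5
```

>>> arm_command:
  delta_rot:
    - [0,0,-4]
    - [0,0,-10]
    - [0,0,-16]
    - [0,0,-21]
    - [0,0,-22.5]
    - [0,0,-22.5]
    - [0,0,-22.5]
    - [0,0,-22.5]
    - [0,0,-22.5]
    - [0,0,-22.5]
    - [0,0,-22.5]
    - [0,0,-22.5]
  delta_pos:
    - [0,0.001,0]
    - [0,0.001,0]
    - [0,0.001,0.005]
    - [0,0.001,0.014]
    - [0,0.001,0.026]
    - [0,0.001,0.037]
    - [0,0.001,0.044]
    - [0,0.001,0.049]
    - [0,0.001,0.051]
    - [0,0.001,0.052]
    - [0,0.001,0.052]
    - [0,0.001,0.052]
  gripper: [0.7,0.7,0.7,0.7,0.7,0.7,0.7,0.7,0.7,0.7,0.7,0.7]

```text
time: 18.13
position: [0.4971, -0.1536, 0.0289]
tool_rot: [0.028, 1.0, -0.0, 0.0]
ft_force: [0.1, 0.3, -2.8]
grip_width: 0.0215
grip_force: 25.0
```

```bash
python3 - <<'E'
from h import *
plan((498,-154,28,86.8));print(status.get_obs()['ft_force'])
c=shot('scene');cv2.imwrite('pics/s4.png',cv2.resize(c['pixels'][170:310,260:430],None,fx=4,fy=4,interpolation=cv2.INTER_CUBIC))
E
```

```text
t 18.13 p [ 497.1 -153.6   28.9] yaw 86.77 tilt 0.04 w 21.5 q [-0.51  0.7   1.84 -0.    0.6  -2.03]
[-0.0009 -0.0003  0.0009] rz -0.0
[ 0.05180775  0.28835102 -2.75167864]
```

View pics/s4.png

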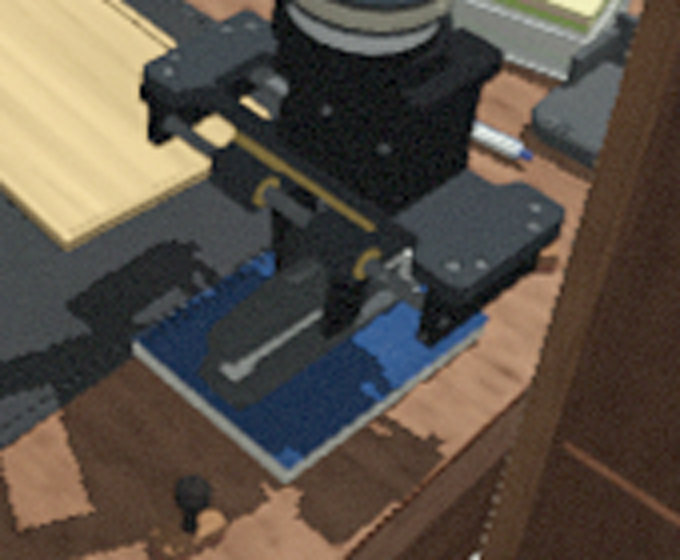

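The stapler is just above the cover, running along its long side, with its near end at (215,370) and centred on the cover. I lower the last 1.5 mm, release and rise.

>>> arm_command:
  delta_rot:
    - [0,0,0]
    - [0,0,0]
    - [0,0,0]
    - [0,0,0]
    - [0,0,0]
    - [0,0,0]
    - [0,0,0]
    - [0,0,0]
    - [0,0,0]
    - [0,0,0]
    - [0,0,0]
    - [0,0,0]
  delta_pos:
    - [0,0,0.001]
    - [0,0,0.0015]
    - [0,0,0.0015]
    - [0,0,0.0015]
    - [0,0,0.0015]
    - [0,0,0.0015]
    - [0,0,0.0015]
    - [0,0,0.0015]
    - [0,0,-0.008]
    - [0,0,-0.03]
    - [0,0,-0.06]
    - [0,0,-0.085]
  gripper: [0.7,0.7,0.7,-0.2,-0.2,-0.2,-0.2,-0.2,-0.2,-0.2,-0.2,-0.2]

```text
time: 19.18
position: [0.4967, -0.1534, 0.1152]
tool_rot: [0.028, 1.0, 0.0, -0.0]
ft_force: [0.6, -0.1, 0.9]
grip_width: 0.0521
grip_force: 0.0
```

```bash
python3 - <<'E'
from h import *
plan((435,120,150,84),(435.2,354.1,110,83.1))
E
```

```text
t 19.18 p [ 496.7 -153.4  115.2] yaw 86.78 tilt 0.02 w 52.1 q [-0.51  0.55  1.79 -0.    0.8  -2.03]
[ 0.0769  0.2695 -0.0347] rz 2.8
[0.0899 0.5032 0.0053] rz 3.7
```

>>> arm_command:
  delta_rot:
    - [0,0,0]
    - [0,0,0.5]
    - [0,0,1]
    - [0,0,1.5]
    - [0,0,2]
    - [0,0,2.5]
    - [0,0,3]
    - [0,0,3.5]
    - [0,0,3.7]
    - [0,0,3.7]
    - [0,0,3.7]
    - [0,0,3.7]
  delta_pos:
    - [0.002,0.01,-0.01]
    - [0.007,0.035,-0.02]
    - [0.014,0.07,-0.02]
    - [0.021,0.108,-0.02]
    - [0.028,0.147,-0.02]
    - [0.035,0.186,-0.02]
    - [0.042,0.225,-0.02]
    - [0.049,0.264,-0.02]
    - [0.056,0.303,-0.02]
    - [0.062,0.338,-0.02]
    - [0.066,0.365,-0.02]
    - [0.068,0.38,-0.02]
  gripper: [-0.2,-0.2,-0.2,-0.56,-0.56,-0.56,-0.56,-0.56,-0.56,-0.56,-0.56,-0.56]

```text
time: 20.18
position: [0.4484, 0.2331, 0.1336]
tool_rot: [0.059, 0.998, 0.0, -0.0]
ft_force: [-0.1, -0.4, 1.2]
grip_width: 0.0679
grip_force: 0.0
```

```bash
python3 - <<'E'
from h import *
plan((435.2,354.1,110,83.1),(435.2,354.1,13,83.1))
c=shot('top');im=c['pixels']
cv2.imwrite('pics/t2.png',cv2.resize(im[115:240,115:375],None,fx=3,fy=3,interpolation=cv2.INTER_CUBIC))
K=np.array([ray(c,*p,.011)[:2]*1000 for p in ((0,0),)])
import pickle;pickle.dump(c,open('c2.pkl','wb'))
E
```

```text
t 20.18 p [448.4 233.1 133.6] yaw 83.26 tilt 0.06 w 67.9 q [ 0.26  0.5   1.82  0.    0.82 -1.2 ]
[0.0273 0.1186 0.0237] rz 0.2
[0.0273 0.1186 0.1207] rz 0.2
```

View pics/t2.png

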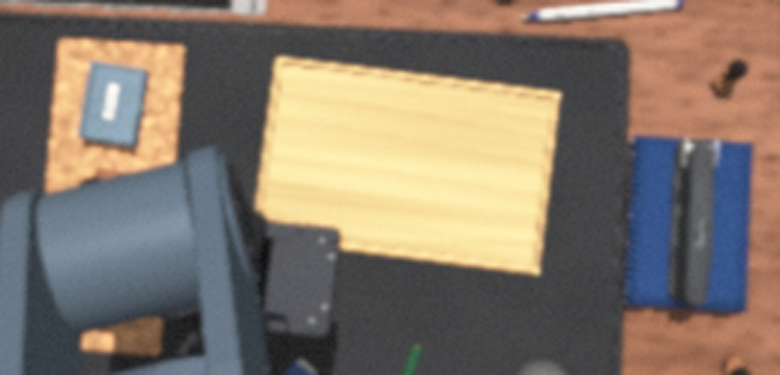

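The stapler lies on the notebook from (690,145) to (690,305), centred on the cover (632 to 747), and the tray is empty. Now the three go back, starting with the ink bottle.

>>> arm_command:
  delta_rot:
    - [0,0,0]
    - [0,0,0]
    - [0,0,0]
    - [0,0,0]
    - [0,0,0]
    - [0,0,0]
    - [0,0,0]
    - [0,0,0]
    - [0,0,0]
  delta_pos:
    - [0.004,0.018,0.004]
    - [0.01,0.045,0.01]
    - [0.017,0.073,0.017]
    - [0.023,0.097,0.023]
    - [0.026,0.113,0.024]
    - [0.0275,0.12,0.024]
    - [0.0275,0.12,0.024]
    - [0.0275,0.12,0.024]
    - [0.0275,0.12,0.024]
  gripper: [-0.56,-0.56,-0.56,-0.56,-0.56,-0.56,-0.56,-0.56,-0.56]
  grip_force: 16

```text
time: 20.98
position: [0.4373, 0.351, 0.1097]
tool_rot: [0.061, 0.998, -0.0, -0.0]
ft_force: [0.1, 0.7, 0.2]
grip_width: 0.0679
grip_force: 0.0
```

```bash
python3 - <<'E'
from h import *
plan((435.2,354.1,13,83.1))
E
```

```text
t 20.98 p [437.3 351.  109.7] yaw 83.03 tilt 0.05 w 67.9 q [ 0.48  0.6   1.69 -0.    0.85 -0.97]
[0.0025 0.0028 0.0967] rz -0.1
```

>>> arm_command:
  delta_rot:
    - [0,0,0]
    - [0,0,0]
    - [0,0,0]
    - [0,0,0]
    - [0,0,0]
    - [0,0,0]
    - [0,0,0]
    - [0,0,0]
    - [0,0,0]
    - [0,0,0]
    - [0,0,0]
    - [0,0,0]
  delta_pos:
    - [0.002,0.002,0.015]
    - [0.002,0.002,0.035]
    - [0.002,0.002,0.06]
    - [0.002,0.002,0.08]
    - [0.002,0.002,0.092]
    - [0.002,0.002,0.0965]
    - [0.002,0.002,0.0965]
    - [0.002,0.002,0.0965]
    - [0.002,0.002,0.0965]
    - [0.002,0.002,0.0965]
    - [0.002,0.002,0.0965]
    - [0.002,0.002,0.0965]
  gripper: [-0.56,-0.56,-0.56,-0.56,-0.56,-0.56,-0.56,0.1,0.1,0.1,0.1,0.1]

```text
time: 21.98
position: [0.4362, 0.3545, 0.0142]
tool_rot: [0.06, 0.998, 0.0, 0.001]
ft_force: [0.1, -1.5, 5.2]
grip_width: 0.0517
grip_force: 16.0
```

```bash
python3 - <<'E'
from h import *
plan((516,17.8,90,83.1),(516,17.8,15,83.1))
E
```

```text
t 21.98 p [436.2 354.5  14.2] yaw 83.1 tilt 0.08 w 51.7 q [ 0.48  0.76  1.73 -0.    0.65 -0.97]
[-0.1198 -0.3246 -0.0758] rz -0.0
[-0.1197 -0.3247 -0.0008] rz -0.0
```

>>> arm_command:
  delta_rot:
    - [0,0,0]
    - [0,0,0]
    - [0,0,0]
    - [0,0,0]
    - [0,0,0]
    - [0,0,0]
    - [0,0,0]
    - [0,0,0]
    - [0,0,0]
    - [0,0,0]
    - [0,0,0]
    - [0,0,0]
  delta_pos:
    - [0,0,-0.02]
    - [-0.002,-0.005,-0.045]
    - [-0.009,-0.025,-0.065]
    - [-0.02,-0.055,-0.075]
    - [-0.033,-0.09,-0.075]
    - [-0.047,-0.127,-0.075]
    - [-0.061,-0.164,-0.075]
    - [-0.075,-0.201,-0.075]
    - [-0.089,-0.238,-0.075]
    - [-0.102,-0.275,-0.075]
    - [-0.114,-0.308,-0.075]
    - [-0.12,-0.3245,-0.075]
  gripper: [0.1,0.1,0.1,0.1,0.1,0.1,0.1,0.1,0.1,0.1,0.1,0.1]

```text
time: 22.98
position: [0.5174, 0.0139, 0.0883]
tool_rot: [0.062, 0.998, -0.001, 0.001]
ft_force: [0.2, -0.2, -1.1]
grip_width: 0.052
grip_force: 16.0
```

>>> arm_command:
  delta_rot:
    - [0,0,0]
    - [0,0,0]
    - [0,0,0]
    - [0,0,0]
  delta_pos:
    - [0,0,0.005]
    - [0,0,0.015]
    - [0,0,0.03]
    - [0,0,0.04]
  gripper: [0.1,0.1,0.1,0.1]

```text
time: 23.32
position: [0.5142, 0.0191, 0.0466]
tool_rot: [0.06, 0.998, 0.0, -0.001]
ft_force: [-0.7, -0.4, -2.0]
grip_width: 0.0514
grip_force: 16.0
```

```bash
python3 - <<'E'
from h import *
plan((516,17.8,15.5,83.1))
E
```

```text
t 23.32 p [514.2  19.1  46.6] yaw 83.13 tilt 0.15 w 51.4 q [-0.18  0.67  1.84  0.    0.63 -1.63]
[-0.002  -0.0011  0.0311] rz 0.0
```

>>> arm_command:
  delta_rot:
    - [0,0,0]
    - [0,0,0]
    - [0,0,0]
    - [0,0,0]
    - [0,0,0]
    - [0,0,0]
    - [0,0,0]
    - [0,0,0]
    - [0,0,0]
    - [0,0,0]
    - [0,0,0]
    - [0,0,0]
  delta_pos:
    - [0,0,0.01]
    - [0,0,0.02]
    - [0,0,0.028]
    - [0,0,0.032]
    - [0,0,0.0335]
    - [0,0,0.0335]
    - [0,0,0.0335]
    - [0,0,0.0335]
    - [0,0,0.0335]
    - [0,0,0.0335]
    - [0,0,0.0335]
    - [0,0,0.0335]
  gripper: [0.1,0.1,0.1,0.1,0.1,0.1,0.1,-0.56,-0.56,-0.56,-0.56,-0.56]

```text
time: 24.32
position: [0.516, 0.0177, 0.0147]
tool_rot: [0.06, 0.998, -0.0, 0.0]
ft_force: [-0.1, 0.4, -0.4]
grip_width: 0.0673
grip_force: 0.0
```

```bash
python3 - <<'E'
from h import *
plan((515.2,350.5,120,83.1))
E
```

```text
t 24.32 p [516.   17.7  14.7] yaw 83.07 tilt 0.03 w 67.3 q [-0.18  0.73  1.85 -0.    0.56 -1.63]
[ 0.0409  0.3303 -0.1054] rz -0.0
```

Next the stamp: rise, cross over, then settle above it.

>>> arm_command:
  delta_rot:
    - [0,0,0]
    - [0,0,0]
    - [0,0,0]
    - [0,0,0]
    - [0,0,0]
    - [0,0,0]
    - [0,0,0]
    - [0,0,0]
    - [0,0,0]
    - [0,0,0]
    - [0,0,0]
    - [0,0,0]
  delta_pos:
    - [0,0,-0.03]
    - [0,0,-0.06]
    - [0,0.005,-0.09]
    - [0.005,0.035,-0.105]
    - [0.01,0.075,-0.105]
    - [0.015,0.115,-0.105]
    - [0.02,0.155,-0.105]
    - [0.025,0.195,-0.105]
    - [0.03,0.235,-0.105]
    - [0.035,0.275,-0.105]
    - [0.039,0.31,-0.105]
    - [0.041,0.3305,-0.105]
  gripper: [-0.56,-0.56,-0.56,-0.05,-0.05,-0.05,-0.05,-0.05,-0.05,-0.05,-0.05,-0.05]
  grip_force: 12

```text
time: 25.32
position: [0.5144, 0.3548, 0.1197]
tool_rot: [0.059, 0.998, 0.001, 0.001]
ft_force: [0.7, -0.9, -0.2]
grip_width: 0.046
grip_force: 0.0
```

>>> arm_command:
  delta_rot:
    - [0,0,0]
    - [0,0,0]
    - [0,0,0]
    - [0,0,0]
  delta_pos:
    - [0,0,0]
    - [0,0,0]
    - [0,0,0]
    - [0,0,0]
  gripper: [-0.05,-0.05,-0.05,-0.05]

```text
time: 25.65
position: [0.5147, 0.3493, 0.1194]
tool_rot: [0.061, 0.998, -0.0, -0.0]
ft_force: [-0.8, 0.1, -0.2]
grip_width: 0.0457
grip_force: 0.0
```

```bash
python3 - <<'E'
from h import *
plan((515.2,350.5,21.6,83.1))
E
```

```text
t 25.65 p [514.7 349.3 119.4] yaw 83.0 tilt 0.08 w 45.7 q [ 0.42  0.65  1.53 -0.    0.96 -1.03]
[-0.0004  0.0013  0.0978] rz -0.1
```

>>> arm_command:
  delta_rot:
    - [0,0,0]
    - [0,0,0]
    - [0,0,0]
    - [0,0,0]
    - [0,0,0]
    - [0,0,0]
    - [0,0,0]
    - [0,0,0]
    - [0,0,0]
    - [0,0,0]
    - [0,0,0]
    - [0,0,0]
  delta_pos:
    - [0,0,0.02]
    - [0,0,0.045]
    - [0,0,0.07]
    - [0,0,0.087]
    - [0,0,0.095]
    - [0,0,0.098]
    - [0,0,0.098]
    - [0,0,0.098]
    - [0,0,0.098]
    - [0,0,0.098]
    - [0,0,0.098]
    - [0,0,0.098]
  gripper: [-0.05,-0.05,-0.05,-0.05,-0.05,-0.05,-0.05,0.7,0.7,0.7,0.7,0.7]

```text
time: 26.65
position: [0.5152, 0.351, 0.0224]
tool_rot: [0.06, 0.998, 0.0, 0.001]
ft_force: [0.7, -0.1, 1.6]
grip_width: 0.0226
grip_force: 11.7
```

```bash
python3 - <<'E'
from h import *
plan((525.4,96.2,100,83.1),(525.4,96.2,23,83.1))
E
```

```text
t 26.65 p [515.2 351.   22.4] yaw 83.1 tilt 0.07 w 22.6 q [ 0.42  0.79  1.57 -0.    0.78 -1.03]
[-0.0408 -0.2517 -0.0777] rz -0.0
[-0.0407 -0.2517 -0.0007] rz -0.0
```

>>> arm_command:
  delta_rot:
    - [0,0,0]
    - [0,0,0]
    - [0,0,0]
    - [0,0,0]
    - [0,0,0]
    - [0,0,0]
    - [0,0,0]
    - [0,0,0]
    - [0,0,0]
    - [0,0,0]
    - [0,0,0]
    - [0,0,0]
  delta_pos:
    - [0,0,-0.02]
    - [0,0,-0.045]
    - [-0.001,-0.005,-0.07]
    - [-0.005,-0.03,-0.085]
    - [-0.01,-0.06,-0.085]
    - [-0.016,-0.095,-0.085]
    - [-0.022,-0.13,-0.085]
    - [-0.028,-0.165,-0.085]
    - [-0.033,-0.2,-0.085]
    - [-0.038,-0.23,-0.085]
    - [-0.0405,-0.248,-0.085]
    - [-0.041,-0.252,-0.085]
  gripper: [0.7,0.7,0.7,0.7,0.7,0.7,0.7,0.7,0.7,0.7,0.7,0.7]

```text
time: 27.65
position: [0.5255, 0.0927, 0.1068]
tool_rot: [0.062, 0.998, -0.0, 0.0]
ft_force: [0.7, 0.6, -0.5]
grip_width: 0.0229
grip_force: 11.5
```

>>> arm_command:
  delta_rot:
    - [0,0,0]
    - [0,0,0]
    - [0,0,0]
    - [0,0,0]
    - [0,0,0]
    - [0,0,0]
  delta_pos:
    - [0,0,0.005]
    - [0,0,0.02]
    - [0,0,0.04]
    - [0,0,0.055]
    - [0,0,0.06]
    - [0,0,0.06]
  gripper: [0.7,0.7,0.7,0.7,0.7,0.7]

```text
time: 28.15
position: [0.5239, 0.097, 0.0451]
tool_rot: [0.06, 0.998, 0.0, -0.002]
ft_force: [0.1, -0.1, -0.3]
grip_width: 0.0228
grip_force: 11.5
```

```bash
python3 - <<'E'
from h import *
plan((525.4,96.2,23.7,83.1))
E
```

```text
t 28.15 p [523.9  97.   45.1] yaw 83.16 tilt 0.2 w 22.8 q [-0.03  0.68  1.8   0.    0.66 -1.48]
[-0.0017 -0.0006  0.0214] rz 0.1
```

>>> arm_command:
  delta_rot:
    - [0,0,0]
    - [0,0,0]
    - [0,0,0]
    - [0,0,0]
    - [0,0,0]
    - [0,0,0]
    - [0,0,0]
    - [0,0,0]
    - [0,0,0]
    - [0,0,0]
    - [0,0,0]
    - [0,0,0]
  delta_pos:
    - [0,0,0.008]
    - [0,0,0.016]
    - [0,0,0.021]
    - [0,0,0.023]
    - [0,0,0.0235]
    - [0,0,0.0235]
    - [0,0,0.0235]
    - [0,0,0.0235]
    - [0,0,0.0235]
    - [0,0,0.0235]
    - [0,0,0.0235]
    - [0,0,0.0235]
  gripper: [0.7,0.7,0.7,0.7,0.7,0.7,0.7,0,0,0,0,0]

```text
time: 29.15
position: [0.5254, 0.0957, 0.0231]
tool_rot: [0.06, 0.998, -0.0, 0.0]
ft_force: [0.9, 0.6, -0.5]
grip_width: 0.0419
grip_force: 0.0
```

```bash
python3 - <<'E'
from h import *
plan((594.6,344.9,120,83.1))
E
```

```text
t 29.15 p [525.4  95.7  23.1] yaw 83.07 tilt 0.01 w 41.9 q [-0.03  0.72  1.8  -0.    0.61 -1.48]
[-0.0387  0.2558 -0.0969] rz -0.0
```

>>> arm_command:
  delta_rot:
    - [0,0,0]
    - [0,0,0]
    - [0,0,0]
    - [0,0,0]
    - [0,0,0]
    - [0,0,0]
    - [0,0,0]
    - [0,0,0]
    - [0,0,0]
    - [0,0,0]
    - [0,0,0]
    - [0,0,0]
  delta_pos:
    - [0,0,-0.025]
    - [0,0,-0.055]
    - [0,0,-0.085]
    - [-0.004,0.028,-0.095]
    - [-0.01,0.065,-0.095]
    - [-0.016,0.103,-0.095]
    - [-0.022,0.143,-0.095]
    - [-0.028,0.183,-0.095]
    - [-0.033,0.218,-0.095]
    - [-0.037,0.243,-0.095]
    - [-0.0385,0.255,-0.095]
    - [-0.0385,0.256,-0.095]
  gripper: [0,0,0,0,-0.49,-0.49,-0.49,-0.49,-0.49,-0.49,-0.49,-0.49]

```text
time: 30.15
position: [0.5943, 0.3475, 0.1178]
tool_rot: [0.059, 0.998, 0.0, 0.0]
ft_force: [-0.1, -0.3, -0.6]
grip_width: 0.0646
grip_force: 0.0
```

>>> arm_command:
  delta_rot:
    - [0,0,0]
    - [0,0,0]
    - [0,0,0]
  delta_pos:
    - [0,0,0]
    - [0,0,0]
    - [0,0,0]
  gripper: [-0.49,-0.49,-0.49]

```text
time: 30.4
position: [0.5938, 0.3432, 0.1179]
tool_rot: [0.061, 0.998, -0.001, -0.001]
ft_force: [0.4, -0.3, -0.3]
grip_width: 0.0648
grip_force: 0.0
```

```bash
python3 - <<'E'
from h import *
plan((594.6,344.9,12.5,83.1))
E
```

```text
t 30.4 p [593.8 343.2 117.9] yaw 82.97 tilt 0.1 w 64.8 q [ 0.36  0.73  1.35 -0.    1.06 -1.09]
[-0.0007  0.0019  0.1054] rz -0.1
```

>>> arm_command:
  delta_rot:
    - [0,0,0]
    - [0,0,0]
    - [0,0,0]
    - [0,0,0]
    - [0,0,0]
    - [0,0,0]
    - [0,0,0]
    - [0,0,0]
    - [0,0,0]
    - [0,0,0]
    - [0,0,0]
    - [0,0,0]
  delta_pos:
    - [0,0,0.02]
    - [0,0,0.045]
    - [0,0,0.073]
    - [0,0,0.093]
    - [0,0,0.102]
    - [0,0,0.105]
    - [0,0,0.105]
    - [0,0,0.105]
    - [0,0,0.105]
    - [0,0,0.105]
    - [0,0,0.105]
    - [0,0,0.105]
  gripper: [-0.49,-0.49,-0.49,-0.49,-0.49,-0.49,-0.49,0.2,0.2,0.2,0.2,0.2]
  grip_force: 12

```text
time: 31.4
position: [0.5951, 0.3456, 0.0146]
tool_rot: [0.06, 0.998, 0.0, 0.001]
ft_force: [0.6, -0.4, 4.7]
grip_width: 0.0486
grip_force: 11.9
```

```bash
python3 - <<'E'
from h import *
plan((534.3,174,100,83.1),(534.3,174,14,83.1))
E
```

```text
t 31.4 p [595.1 345.6  14.6] yaw 83.09 tilt 0.14 w 48.6 q [ 0.36  0.86  1.39 -0.    0.88 -1.09]
[ 0.0396 -0.1776 -0.0857] rz -0.0
[ 0.0398 -0.1776  0.0003] rz -0.0
```

>>> arm_command:
  delta_rot:
    - [0,0,0]
    - [0,0,0]
    - [0,0,0]
    - [0,0,0]
    - [0,0,0]
    - [0,0,0]
    - [0,0,0]
    - [0,0,0]
    - [0,0,0]
    - [0,0,0]
    - [0,0,0]
    - [0,0,0]
  delta_pos:
    - [0,0,-0.015]
    - [0,0,-0.035]
    - [0,0,-0.055]
    - [0.003,-0.012,-0.07]
    - [0.008,-0.035,-0.075]
    - [0.014,-0.065,-0.075]
    - [0.021,-0.095,-0.075]
    - [0.028,-0.125,-0.075]
    - [0.034,-0.152,-0.075]
    - [0.038,-0.17,-0.075]
    - [0.0397,-0.1776,-0.075]
    - [0.0397,-0.1776,-0.075]
  gripper: [0.2,0.2,0.2,0.2,0.2,0.2,0.2,0.2,0.2,0.2,0.2,0.2]

```text
time: 32.4
position: [0.5331, 0.1724, 0.0888]
tool_rot: [0.061, 0.998, -0.0, -0.0]
ft_force: [-0.4, -0.5, -0.3]
grip_width: 0.0486
grip_force: 11.9
```

>>> arm_command:
  delta_rot:
    - [0,0,0]
    - [0,0,0]
    - [0,0,0]
    - [0,0,0]
    - [0,0,0]
    - [0,0,0]
  delta_pos:
    - [0,0,0.005]
    - [0,0,0.02]
    - [0,0,0.037]
    - [0,0,0.048]
    - [0,0,0.05]
    - [0,0,0.05]
  gripper: [0.2,0.2,0.2,0.2,0.2,0.2]

```text
time: 32.9
position: [0.5331, 0.1745, 0.0371]
tool_rot: [0.06, 0.998, -0.0, -0.001]
ft_force: [0.0, 0.2, -0.6]
grip_width: 0.0483
grip_force: 11.9
```

```bash
python3 - <<'E'
from h import *
plan((534.3,174,15.8,83.1))
E
```

```text
t 32.9 p [533.1 174.5  37.1] yaw 83.14 tilt 0.1 w 48.3 q [ 0.12  0.72  1.73  0.    0.7  -1.33]
[-0.0013 -0.0003  0.0213] rz 0.0
```

>>> arm_command:
  delta_rot:
    - [0,0,0]
    - [0,0,0]
    - [0,0,0]
    - [0,0,0]
    - [0,0,0]
    - [0,0,0]
    - [0,0,0]
    - [0,0,0]
    - [0,0,0]
    - [0,0,0]
    - [0,0,0]
    - [0,0,0]
  delta_pos:
    - [0,0,0.008]
    - [0,0,0.016]
    - [0,0,0.021]
    - [0,0,0.023]
    - [0,0,0.0235]
    - [0,0,0.0235]
    - [0,0,0.0235]
    - [0,0,0.0235]
    - [0,0,0.0235]
    - [0,0,0.0235]
    - [0,0,0.0235]
    - [0,0,0.0235]
  gripper: [0.2,0.2,0.2,0.2,0.2,0.2,0.2,-0.4,-0.4,-0.4,-0.4,-0.4]

```text
time: 33.9
position: [0.5335, 0.1736, 0.0144]
tool_rot: [0.06, 0.998, -0.0, -0.0]
ft_force: [-0.0, 0.1, -0.7]
grip_width: 0.0606
grip_force: 0.0
```

```bash
python3 - <<'E'
from h import *
plan((420,300,180,83.1))
E
```

```text
t 33.9 p [533.5 173.6  14.4] yaw 83.07 tilt 0.01 w 60.6 q [ 0.12  0.76  1.73 -0.    0.65 -1.33]
[ 0.1279  0.1118 -0.1656] rz -0.0
```

Everything is back. I rise, retreat and take a last look.

>>> arm_command:
  delta_rot:
    - [0,0,0]
    - [0,0,0]
    - [0,0,0]
    - [0,0,0]
    - [0,0,0]
    - [0,0,0]
    - [0,0,0]
    - [0,0,0]
    - [0,0,0]
    - [0,0,0]
    - [0,0,0]
    - [0,0,0]
  delta_pos:
    - [0,0,-0.015]
    - [0,0,-0.04]
    - [0,0,-0.07]
    - [0,0,-0.1]
    - [0.01,0.015,-0.13]
    - [0.03,0.04,-0.15]
    - [0.055,0.07,-0.16]
    - [0.08,0.1,-0.16]
    - [0.105,0.13,-0.16]
    - [0.12,0.15,-0.16]
    - [0.128,0.16,-0.16]
    - [0.128,0.16,-0.16]
  gripper: [-0.4,-0.4,-0.4,-0.4,-0.4,-0.4,-0.4,-0.4,-0.4,-0.4,-0.4,-0.4]

```text
time: 34.9
position: [0.4241, 0.3497, 0.1745]
tool_rot: [0.058, 0.998, 0.0, -0.0]
ft_force: [0.2, -0.6, 0.3]
grip_width: 0.061
grip_force: 0.0
```

>>> arm_command:
  delta_rot:
    - [0,0,0]
    - [0,0,0]
    - [0,0,0]
    - [0,0,0]
    - [0,0,0]
    - [0,0,0]
  delta_pos:
    - [0,0,0]
    - [0,0,0]
    - [0,0,0]
    - [0,0,0]
    - [0,0,0]
    - [0,0,0]
  gripper: [-0.4,-0.4,-0.4,-0.4,-0.4,-0.4]

```text
time: 35.4
position: [0.4263, 0.3472, 0.1746]
tool_rot: [0.061, 0.998, -0.0, -0.0]
ft_force: [0.2, -0.5, 0.4]
grip_width: 0.0608
grip_force: 0.0
```

```bash
python3 - <<'E'
from h import *
import pickle
c=shot('top');im=c['pixels'];o=pickle.load(open('c0.pkl','rb'))['top']['pixels']
f=lambda i:cv2.resize(i[130:210,195:310],None,fx=3,fy=3,interpolation=cv2.INTER_CUBIC)
g=cv2.resize(im[150:230,315:375],None,fx=3,fy=3,interpolation=cv2.INTER_CUBIC)
cv2.imwrite('pics/end.png',np.hstack([np.vstack([f(o),f(im)]),cv2.copyMakeBorder(g,0,240,0,0,0)]))
E
```

```text
(no output)
```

View pics/end.png

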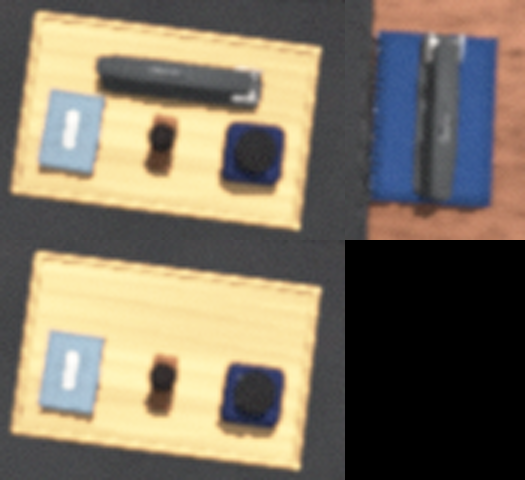

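The final view (below) matches the start view (above). The clip box is at (72,373) against (72,133), the stamp at (162,380) against (162,140), and the ink bottle at (253,395) against (253,154). The stapler lies centred on the notebook at (437,118).

```bash
python3 -c "
from rig import robot
print(robot.hand_in())"
```

```text
the job is handed in; nothing more can be done
None
```

I handed the job in at about 35 s, and the judge's verdict was not shown; in the last top view the stapler lies centred along the notebook, and the ink bottle, stamp and clip box stand upright in the tray where they started.

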